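# Bring the brass standard round on the carousel and set it out

### The arm

A 6-joint arm with a two-finger parallel gripper is mounted at the origin on a cart in front of the work surface, level with it; the furniture and walls round the work are solid. World frame = base frame: x ahead of the robot, y to its left, z up, the work surface at z = 0. Lengths are in mm, angles in rad, forces in N, time in s.
With the tool pointing down it reaches from about 300 to 1000 mm from the base axis. Payload 5.1 kg.
Tool frame: the origin (TCP) lies on the centre line of the jaws, within the pads' length; the fingertips stand nose_length ahead of it and the grasp point (between the pads) lies 6 mm ahead of it (nose_length is the distance from the TCP to the fingertips, in mm); z points along the fingers, y is the line along which they close (so a half turn about z gives the same grasp; the last joint's range is limited). The gripper opens to 95 mm and grips with 3 to 60 N. Pads are 20 mm wide; open, the fingers measure 119 mm over their backs; the gripper's body (75 mm by 180 mm) begins 59 mm behind the grasp point.
Start: joints at [-1.298, 0.124, 1.65, -0, 1.367, -0.083], TCP at [226.389, -609.289, 239.656] pointing down, gripper open.
Joint ranges: [-2.61, 2.61], [-1.02, 2.33], [0.03, 2.71], [-1.35, 4.49], [0.32, 2.68], [-2.91, 2.91]. Speed limits (rad/s): [2.57, 2.57, 3.14, 3.14, 3.14, 3.14].

### API

Orientations are given as a 3x3 rotation matrix whose columns are the frame's x, y, z axes.
In Python, from station import * gives the robot as it stands. The module is installed in compiled form; this text tells all that it offers.
- The arm moves only by the tool carry_out, never from a script. Its argument "plan" is one flat list of numbers, 5 for each row, row after row: the closure in counts, from 0 (fully open) to 255 (shut), then the shift along the tool's x, y, z in m, then the turn about the tool's z in rad. In form: [gripper, dx, dy, dz, yaw, gripper, dx, dy, dz, yaw, ...]. A call has exactly 10 rows; each row shifts and turns the commanded pose from where the row before left it, along the tool's axes as they then stand; what a row does not reach is not made up. A row lasts 1/12 s, in which the tool goes at most 41.7 mm and 7.16 degrees, less where a joint would pass 70% of its speed; a pose out of reach is approached as far as the arm can. A call is refused whole if a number of a shift passes 0.0417 or a number of a turn 0.125, either way. A call with a gripper value outside its range is refused whole. The fingers move at their own pace and stop on an object; the grip force is fixed at half the most. Time passes only in rows, so rows that do not move let the fingers close, or fill a call up. It gives the time, the measured TCP pose, the force, the opening and the grip force at its end, in the units of the state.
- state(): the state, without advancing time (a new reading comes with each control period).
- grab_frame(name): name is "side" or "top"; returns a dict with "color" (420x560x3 uint8, red, green, blue), "z_map" (420x560 float32, mm along the optical axis (not along the pixel's ray), 0 where there is no reading), "camera_matrix" (3x3 intrinsics, pixels), "rvec" (rotation vector, rad) and "tvec" (3), from world to camera coordinates, as OpenCV has them. Camera axes: x right, y down, z forward; pixel columns grow to the right and rows downward; lengths in mm; the calibration is good to about 2 mm. A picture is of the moment at which its call begins.
- sign_off(): hands the job in; it is judged then, once.
Trained networks look in a picture, given as the dict that the camera call returned (one of the last four; its "shot" number tells which), for a name from the list of things; names that differ only in an ending like _2 or _b are one class to them, and where a whole thing is asked for, a point or a joint stands for the part that bears it (a point fixed in the world has none). Each returns a list of dicts, best first, with "confidence" (0 to 1); they miss things now and then, are a little off and sometimes report something else, mostly with a low value. They report only what shows in the picture. A call takes as long as a camera call. They do not tell look-alikes from the thing itself.
- regions_of(target, picture): "pixels" (420x560 bool, what is visible of it) and "at" ([row, column] in pixels, amid what is visible of it).
The state is a dict: "t": time; "joints": joint angles; "qd": joint speeds; "joint_efforts": joint torques, N m; "tool_pos": TCP position; "tool_rot": TCP orientation; "ft_force": force on the tool from outside, world axes, zero at the start; "torque": the same for the moment, N m; "width": finger opening in mm; "finger_force": force on a finger pad.
Only numpy, scipy, OpenCV 4.12 (cv2) and the standard library are available. Lean on these libraries where they do the work, as an engineer would, in place of code of your own. Each camera call takes 0.05 s, during which the arm holds its last target. There are 200 camera calls.

### The job

The brass calibration standard is under the clear hood of the carousel. Turn the carousel by its orange bar knob until the brass standard stands in the middle of the front opening, at the white pointer, then lift it out and stand it upright on the round blue pad.

Things in the scene. Friction and masses are not known exactly. Their poses are not given: they have to be found in the camera images.
- brass (a point): Centre of the brass standard with a blue top: upright round body, 21 mm diameter, 30 mm tall, z up, 35 g. Its foot is 22 mm over the bench in a nest ring, 34 mm outer diameter, rim 6 mm above the foot: keep fingertips over that. It starts 60 to 85 degrees left or right of the front. Steel ones with red and black tops (24, 36 mm tall) stand in two other nests, 72 degrees apart or more.
- knob (a point): Centre of the orange bar knob on the carousel's vertical axis, 96 mm over the bench: 56 mm long (point x), 14 mm wide (y), 38 mm high. Deck and standards turn with it by the same angle, either way, against 0.1 to 0.2 N m drag, and stay put. The fixed clear hood, radius 140 mm, top at 74 mm (screw heads 78), is open only 50 degrees either side of the front and within 34 mm of the axis.
- front (a point): Fixed point in the middle of the carousel's front opening, 37 mm over the bench, 100 mm from the knob axis towards the white pointer on the base's rim: where the brass standard's centre is to be when its nest is at the front. All nests lie 100 mm from the axis; grey dividers half-way between nests rise 11 mm above the white deck (deck top 22 mm over the bench).
- pad_top (a point): Centre of the top face of the round blue pad with a thin metal edge: fixed on the bench, 92 mm in diameter, 4 mm high, flat.
There are look-alikes about, which are no part of the job. What is meant by the part that bears pad_top is not black or red, and is the larger of those in its own colour.

How it is judged (in metres and radians):
On the way:
1. the brass standard, standing in its nest, has been turned to the middle of the front opening (within 22 mm) (horizontal distance between brass and front below 0.022 m and height (world z) of brass below 0.042 m and angle between brass's own z axis and vertical below 0.17 rad), for 0.2 s.
At the end, for the whole second after the job is handed in: The brass standard stands upright (within 10 degrees) and wholly on the blue pad: its axis within 36 mm of the pad's centre, its foot on the pad's top (horizontal distance between brass and pad_top below 0.036 m and z of brass in the frame of pad_top between 0.01 and 0.02 m and angle between brass's own z axis and vertical below 0.17 rad); the robot touches nothing.
It also fails if it takes over 51 s, if anything falls off the work surface, if the arm or the gripper's body presses on something with over 40 N, if the wrist force passes 120 N, or if a joint passes its speed limit or range.

## Working session

There is one attempt and no reset: what is moved stays moved. The work goes in short steps, Python scripts to look and compute and a tool call to move; the robot and the scene stay as the last step left them, time stands still between calls to the robot, and variables do not carry over. Pictures are saved under pics/ and viewed, at most 10 in all, crops included, and the job is handed in when it is done.

Besides the shell and the picture viewer there is one more tool, called after "Request:" by a JSON object that holds its "op" and its "data". carry_out: Moves the arm, as the interface text tells. Its arguments: {"type":"object","properties":{"plan":{"type":"array","items":{"type":"number"}}},"required":["plan"]}

```bash
mkdir -p pics
cat > h.py <<'E'
from station import *
import numpy as np, cv2
def proj(f,p):
    return cv2.projectPoints(np.array(p,float).reshape(-1,3),f['rvec'],f['tvec'],f['camera_matrix'],None)[0].reshape(-1,2)
def world(f,mask):
    v,u=np.nonzero(mask&(f['z_map']>0)); z=f['z_map'][v,u]; K=f['camera_matrix']
    c=np.stack([(u-K[0,2])/K[0,0]*z,(v-K[1,2])/K[1,1]*z,z],1)
    R=cv2.Rodrigues(f['rvec'])[0]; return (c-np.ravel(f['tvec']))@R
def ray(f,u,v,z):
    R=cv2.Rodrigues(f['rvec'])[0]; C=-R.T@np.ravel(f['tvec']); d=R.T@np.linalg.inv(f['camera_matrix'])@[u,v,1]
    return C+d*(z-C[2])/d[2]
def save(f,n): cv2.imwrite('pics/'+n,f['color'][:,:,::-1])
E
python3 - <<'E'
from h import *
ims=[]
for n in('top','side'):
    f=grab_frame(n); save(f,n+'1.png'); ims.append(f['color'])
    R=cv2.Rodrigues(f['rvec'])[0]; print(n,-R.T@np.ravel(f['tvec']))
    for t in('brass','knob','pad_top'):
        for r in regions_of(t,f)[:4]:
            P=world(f,r['pixels']); print(t,round(r['confidence'],2),r['at'],r['pixels'].sum(),np.median(P,0).round(),P.min(0).round(),P.max(0).round())
s=state();print(s['t'],s['tool_pos'],s['tool_rot'],s['width'])
E
```

```text
top [ 324.70875386 -190.63049494 1278.30298936]
knob 0.84 [179.8, 181.4] 1750 [497.  97.  23.] [432.  15.  11.] [596. 200. 120.]
pad_top 0.66 [181.4, 268.6] 295 [ 489. -150.    3.] [ 458. -181.   -3.] [ 518. -122.   10.]
pad_top 0.63 [268.8, 362.1] 682 [ 237. -457.    4.] [ 193. -501.   -4.] [ 282. -411.   11.]
pad_top 0.62 [202.4, 307.6] 680 [ 434. -275.    4.] [ 389. -319.   -6.] [ 480. -232.   11.]
side [-43.34320642 515.64817922 652.54771202]
brass 0.55 [257.8, 213.3] 50 [504.   8.  37.] [499.  -2.  26.] [517.  14.  47.]
knob 0.98 [283.7, 180.0] 3743 [513.  99.  23.] [432. -20.  11.] [642. 230. 118.]
pad_top 0.66 [220.3, 297.8] 486 [ 435. -271.    5.] [ 390. -327.   -0.] [ 482. -228.    8.]
pad_top 0.49 [194.6, 381.7] 103 [ 296. -566.    4.] [ 276. -602.   -0.] [ 316. -531.    7.]
0.4 [ 226.37903329 -609.21445178  239.49515406] [[ 9.37375090e-01  3.48321599e-01 -6.22652119e-05]
 [ 3.48321603e-01 -9.37375055e-01  2.59185475e-04]
 [ 3.19140427e-05 -2.64642327e-04 -9.99999964e-01]] 94.87682497480448
```

View pics/top1.png

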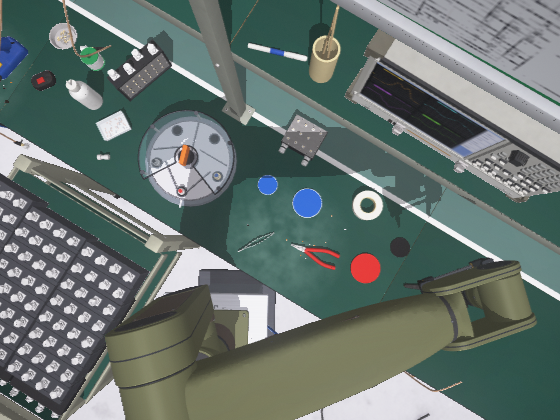

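View pics/side1.png

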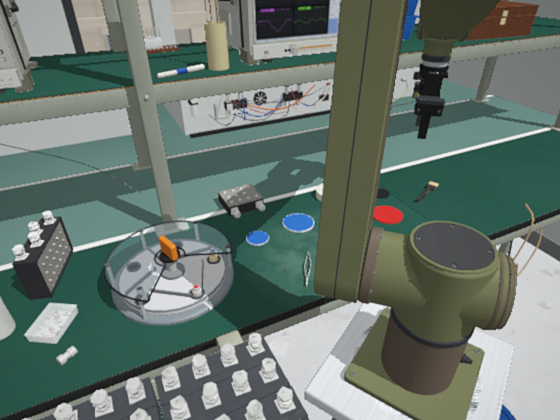

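The top view shows two blue discs, a small one at (268,184) and a large one at (307,203), plus a red disc at (366,268) and a black one at (400,246). The pad is the larger blue one at (307,203), about (435,-273) mm. The carousel is at (187,158), with its knob at (184,155). In the side view it is at (170,270). I'll enlarge the carousel and the pads.

Run:
```python
from h import *
t=grab_frame('top'); s=grab_frame('side')
a=cv2.resize(t['color'][95:225,130:330],(800,520),interpolation=cv2.INTER_CUBIC)
b=cv2.resize(s['color'][205:335,90:290],(800,520),interpolation=cv2.INTER_CUBIC)
cv2.imwrite('pics/c1.png',a[:,:,::-1]);cv2.imwrite('pics/c2.png',b[:,:,::-1])
for f,n in((t,'t'),(s,'s')):
    hsv=cv2.cvtColor(f['color'],cv2.COLOR_RGB2HSV)
    m=cv2.inRange(hsv,(5,150,100),(20,255,255))>0
    P=world(f,m); P=P[(abs(P[:,0]-500)<60)&(abs(P[:,1]-97)<60)]
    print(n,len(P),np.median(P,0),P.min(0),P.max(0))
    T=P[P[:,2]>108];
    if len(T)>5:
        c,sz,an=cv2.minAreaRect(T[:,:2].astype(np.float32)); print(c,sz,an,len(T))
# post / obstacles: heights map near carousel
for f in (t,s):
    P=world(f,f['z_map']>0)
    for lo,hi in((130,200),(200,300),(300,450)):
        Q=P[(P[:,2]>lo)&(P[:,2]<hi)&(abs(P[:,0]-480)<250)&(P[:,1]>-350)&(P[:,1]<330)]
        if len(Q): print(lo,len(Q),Q.min(0).round(),Q.max(0).round(), Q[np.argsort(np.hypot(Q[:,0]-497,Q[:,1]-97))[:3]].round().tolist())
```

```text
t 81 [544.22875063  87.67693097 113.13682861] [528.71589251  81.49710583  85.87424847] [559.90290316  98.36109262 119.20179831]
(545.0880737304688, 90.83087158203125) (13.431053161621094, 31.32269287109375) 79.3848648071289 54
s 191 [537.61579623  96.81694354 101.37614198] [529.34548691  68.39900807  71.04147168] [559.66194978 102.17230365 117.2737957 ]
(544.983642578125, 93.71769714355469) (12.681238174438477, 30.654794692993164) 80.09162902832031 75
130 737 [230. -76. 130.] [727. 330. 199.] [[711.0, -38.0, 195.0], [712.0, -36.0, 184.0], [711.0, -38.0, 179.0]]
200 276 [699. -77. 201.] [728. -29. 300.] [[712.0, -37.0, 264.0], [713.0, -35.0, 287.0], [714.0, -33.0, 201.0]]
300 5629 [ 572. -350.  301.] [730. -30. 450.] [[703.0, -42.0, 381.0], [705.0, -40.0, 382.0], [702.0, -45.0, 385.0]]
130 2013 [230. -64. 130.] [729. 330. 200.] [[713.0, -31.0, 196.0], [714.0, -30.0, 131.0], [712.0, -35.0, 177.0]]
200 621 [700. -64. 200.] [729. -28. 300.] [[713.0, -28.0, 238.0], [704.0, -44.0, 204.0], [708.0, -40.0, 293.0]]
300 5078 [ 570. -350.  300.] [730. -28. 450.] [[703.0, -43.0, 384.0], [706.0, -40.0, 384.0], [705.0, -41.0, 382.0]]
```

View pics/c1.png

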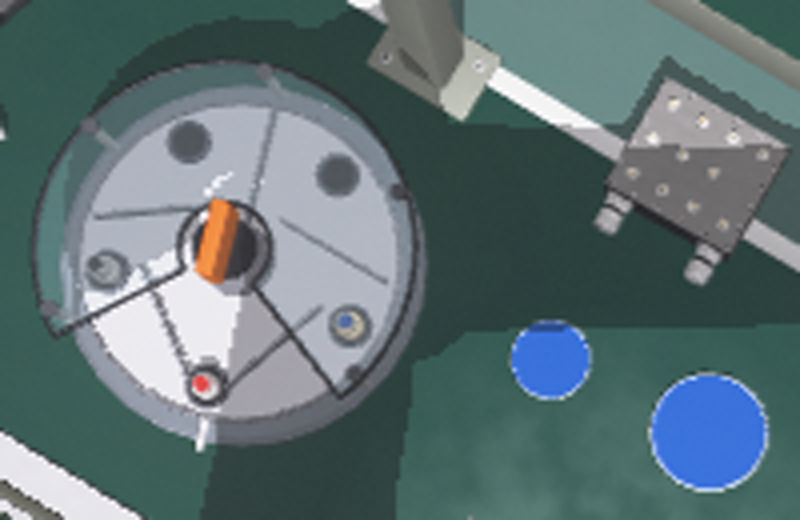

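View pics/c2.png

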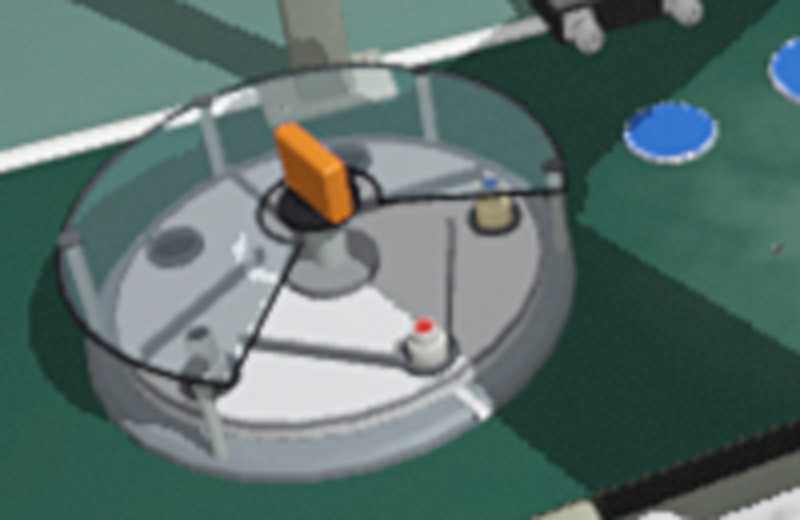

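Crop of the top view: the knob is at (217,240), red-topped steel (203,384), blue-topped brass (348,323), black-topped (107,268) and the pointer (203,433). The standard with the blue top and brass-coloured body is the one meant, on the pad's side. The larger blue disc at crop (709,432) is the pad, against the smaller one at (551,360). My knob window was cut off at x=560, so I'll measure it again.

```bash
cat >> h.py <<'E'
def knob(f):
    hsv=cv2.cvtColor(f['color'],cv2.COLOR_RGB2HSV)
    m=cv2.inRange(hsv,(5,150,90),(20,255,255))>0
    P=world(f,m); P=P[(abs(P[:,0]-560)<90)&(abs(P[:,1]-97)<90)&(P[:,2]>70)]
    T=P[P[:,2]>109].astype(np.float32)
    return cv2.minAreaRect(T[:,:2]) , len(T), P
def bluetop(f,c=None):
    hsv=cv2.cvtColor(f['color'],cv2.COLOR_RGB2HSV)
    m=cv2.inRange(hsv,(105,80,50),(125,255,255))
    n,l,st,ce=cv2.connectedComponentsWithStats(m)
    o=[]
    for i in range(1,n):
        if 3<=st[i,4]: 
            P=world(f,l==i); o.append((ce[i].round(1).tolist(),int(st[i,4]),np.median(P,0).round().tolist() if len(P) else 0))
    return o
E
python3 - <<'E'
from h import *
t=grab_frame('top'); s=grab_frame('side')
for f in(t,s):
    r,n,P=knob(f); print(r,n,P.min(0).round(),P.max(0).round())
    for o in bluetop(f):
        if o[1]<900: print(o)
brs=ray(t,217,175.9,52); brs2=ray(s,90+490/4,205+184/4,52)
pt=ray(t,130+201/4,95+445/4,22); pin=ray(t,130+205/4,95+418/4,22);
red=ray(t,130+203/4,95+384/4,46);blk=ray(t,130+105/4,95+266/4,58)
print('brass',brs,brs2,'ptr',pt,pin,'red',red,'blk',blk)
print('ptr side',ray(s,90+490/4,205+415/4,18),'red side',ray(s,90+424/4,205+326/4,46))
# circle through nests (all radius 100)
from scipy.optimize import least_squares
Q=np.array([(brs+brs2)[:2]/2,red[:2],blk[:2]])
print(least_squares(lambda c:np.hypot(*(Q-c).T)-100,[560,95]))if 0 else print(least_squares(lambda c:np.hypot(*(Q-c).T)-100,[560,95]).x)
E
```

```text
Traceback (most recent call last):
  File "h.py", line 18, in knob
    return cv2.minAreaRect(T[:,:2]) , len(T), P
           ~~~~~~~~~~~~~~~^^^^^^^^^
cv2.error: OpenCV(4.12.0) /io/opencv/modules/imgproc/src/convhull.cpp:143: error: (-215:Assertion failed) total >= 0 && (depth == CV_32F || depth == CV_32S) in function 'convexHull'
```

```bash
sed -i 's/minAreaRect(T\[:,:2\])/minAreaRect(np.ascontiguousarray(T[:,:2]))/' h.py
python3 - <<'E'
from h import *
t=grab_frame('top'); s=grab_frame('side')
for f in(t,s):
    r,n,P=knob(f); print(r,n,P.min(0).round(),P.max(0).round())
    for o in bluetop(f):
        if o[1]<900: print(o)
brs=ray(t,217,175.9,52); brs2=ray(s,90+490/4,205+184/4,52)
pt=ray(t,130+201/4,95+445/4,22); pin=ray(t,130+205/4,95+418/4,22);
red=ray(t,130+203/4,95+384/4,46);blk=ray(t,130+105/4,95+266/4,58)
print('brass',brs,brs2,'ptr',pt,pin,'red',red,'blk',blk)
print('ptr side',ray(s,90+490/4,205+415/4,18),'red side',ray(s,90+424/4,205+326/4,46))
from scipy.optimize import least_squares
Q=np.array([(brs+brs2)[:2]/2,red[:2],blk[:2]])
print(least_squares(lambda c:np.hypot(*(Q-c).T)-100,[560,95]).x)
E
```

```text
((556.2421875, 88.89116668701172), (14.225924491882324, 54.14814376831055), 79.48480987548828) 91 [529.  77.  83.] [582.  99. 121.]
([10.4, 55.2], 764, [874.0, 650.0, 26.0])
([276.5, 51.6], 80, [726.0, -177.0, 410.0])
([2.6, 126.1], 10, [823.0, 1130.0, -653.0])
([461.7, 150.2], 100, [503.0, -546.0, 484.0])
([215.9, 174.9], 8, [504.0, -2.0, 74.0])
([267.2, 184.4], 301, [489.0, -150.0, 2.0])
([306.7, 202.6], 635, [434.0, -275.0, 3.0])
([271.9, 330.0], 30, [-79.0, -169.0, -564.0])
((555.6973266601562, 91.20860290527344), (13.114325523376465, 55.6394157409668), 77.3597412109375) 111 [528.  57.  72.] [582. 103. 118.]
([409.6, 18.7], 365, [415.0, -928.0, 466.0])
([332.5, 25.5], 114, [505.0, -546.0, 483.0])
([181.8, 70.4], 53, [726.0, -177.0, 408.0])
([243.2, 102.6], 17, [982.0, -718.0, 136.0])
([279.8, 101.9], 11, [906.0, -865.0, 111.0])
([306.0, 104.6], 5, [822.0, -960.0, 89.0])
([244.9, 112.2], 10, [975.0, -722.0, 94.0])
([271.0, 111.4], 7, [915.0, -813.0, 83.0])
([265.4, 114.4], 5, [925.0, -787.0, 73.0])
([257.5, 116.0], 4, [944.0, -759.0, 72.0])
([244.3, 118.3], 3, [968.0, -697.0, 75.0])
([297.7, 221.6], 423, [436.0, -273.0, 5.0])
([256.9, 237.0], 234, [490.0, -149.0, 3.0])
([212.0, 250.5], 6, [486.0, 23.0, 76.0])
([505.7, 414.1], 139, [-205.0, -214.0, -281.0])
brass [504.4761629   -1.45252092  52.        ] [505.49824986   4.43208377  52.        ] ptr [413.22414472 111.7712968   22.        ] [433.91224043 109.53571938  22.        ] red [457.33433707 106.28177537  46.        ] blk [542.72885151 179.52118082  58.        ]
ptr side [404.10664807 120.24564692  18.        ] red side [457.87506203 110.20251246  46.        ]
[556.82795215  83.53511951]
```

Run:
```python
from h import *
p=state()['tool_pos'];R=state()['tool_rot']
for n in('top','side'):
    f=grab_frame(n); P=world(f,f['z_map']>0)
    L=(P-p)@R
    Q=L[(abs(L[:,0])<45)&(abs(L[:,1])<75)&(abs(L[:,2])<60)]
    print(n,len(Q)); 
    if len(Q): print(np.percentile(Q[:,2],[90,97,99,100]).round(1)); h=np.histogram(Q[:,2],np.arange(-60,61,6)); print(h[0].tolist()); print(Q[Q[:,2]>0].min(0).round(),Q[Q[:,2]>0].max(0).round())
    W=P[(P[:,2]>120)&(P[:,2]<600)&(P[:,0]<640)&(P[:,0]>250)&(P[:,1]>-330)&(P[:,1]<300)]
    print(len(W), [ (a,b,int(((W[:,2]>a)&(W[:,2]<b)).sum()), W[(W[:,2]>a)&(W[:,2]<b)].min(0).round().tolist(),W[(W[:,2]>a)&(W[:,2]<b)].max(0).round().tolist()) for a,b in((120,200),(200,300),(300,400),(400,500),(500,600)) if ((W[:,2]>a)&(W[:,2]<b)).any()])
```

```text
top 5
[-57.  -56.5 -56.3 -56.2]
[5, 0, 0, 0, 0, 0, 0, 0, 0, 0, 0, 0, 0, 0, 0, 0, 0, 0, 0, 0]Traceback (most recent call last):
  File "<stdin>", line 8, in <module>
    return umr_minimum(a, axis, None, out, keepdims, initial, where)
ValueError: zero-size array to reduction operation minimum which has no identity
```

Run:
```python
from h import *
p=state()['tool_pos'];R=state()['tool_rot']
f=grab_frame('side'); P=world(f,f['z_map']>0)
L=(P-p)@R
Q=L[(abs(L[:,0])<45)&(abs(L[:,1])<75)&(abs(L[:,2])<60)]
print(np.histogram(Q[:,2],np.arange(-60,61,4))[0].tolist())
for a in (300,400,500):
    W=P[(P[:,2]>a)&(P[:,2]<a+100)&(P[:,0]<640)&(P[:,0]>300)&(P[:,1]>-330)&(P[:,1]<300)]
    print(a,len(W),(W.min(0).round(),W.max(0).round()) if len(W) else '')
```

```text
[3, 1, 3, 7, 12, 15, 10, 14, 14, 12, 12, 14, 14, 19, 17, 16, 14, 22, 11, 18, 14, 1, 0, 0, 0, 0, 0, 0, 0, 0]
300 771 (array([ 583., -330.,  349.]), array([ 640., -228.,  400.]))
400 148 (array([ 593., -330.,  400.]), array([ 640., -239.,  440.]))
500 0
```

Request:
{"op": "carry_out", "data": {"plan": [0, 0.0276, -0.027, 0, 0, 0, 0.0276, -0.027, 0, 0, 0, 0.0276, -0.027, 0, 0, 0, 0.0276, -0.027, 0, 0, 0, 0.0276, -0.027, 0, 0, 0, 0.0276, -0.027, 0, 0, 0, 0.0276, -0.027, 0, 0, 0, 0.0276, -0.027, 0, 0, 0, 0.0276, -0.027, 0, 0, 0, 0.0276, -0.027, 0, 0]}}

```text
t: 1.63
tool_pos: [391.4, -258.4, 240.0]
tool_rot: [[0.938, 0.348, 0.001], [0.348, -0.938, -0.001], [0.001, 0.001, -1.0]]
ft_force: [1.0, 0.2, 0.2]
width: 95.4
finger_force: 0.0
```

Request:
{"op": "carry_out", "data": {"plan": [0, 0.0276, -0.027, 0, 0, 0, 0.0276, -0.027, 0, 0, 0, 0.0276, -0.027, 0, 0, 0, 0.0276, -0.027, 0, 0, 0, 0.0276, -0.027, 0, 0, 0, 0.0276, -0.027, 0, 0, 0, 0.0276, -0.027, 0, 0, 0, 0.0276, -0.027, 0, 0, 0, 0.0276, -0.027, 0, 0, 0, 0.0276, -0.027, 0, 0]}}

```text
t: 2.47
tool_pos: [556.2, 91.2, 239.9]
tool_rot: [[0.937, 0.349, 0.001], [0.349, -0.937, -0.0], [0.001, 0.0, -1.0]]
ft_force: [0.5, -0.6, 0.6]
width: 95.0
finger_force: 0.0
```

Request:
{"op": "carry_out", "data": {"plan": [0, 0, 0, 0, -0.124, 0, 0, 0, 0, -0.124, 0, 0, 0, 0, -0.124, 0, 0, 0, 0, -0.124, 0, 0, 0, 0, -0.124, 0, 0, 0, 0, -0.124, 0, 0, 0, 0, -0.124, 0, 0, 0, 0, -0.124, 0, 0, 0, 0, -0.124, 0, 0, 0, 0, -0.124]}}

```text
t: 3.3
tool_pos: [555.7, 89.2, 239.8]
tool_rot: [[-0.031, 1.0, 0.0], [1.0, 0.031, 0.0], [0.0, 0.0, -1.0]]
ft_force: [1.7, -0.3, 0.8]
width: 94.9
finger_force: 0.0
```

Request:
{"op": "carry_out", "data": {"plan": [0, 0, 0, 0, -0.124, 0, 0, 0, 0, -0.124, 0, 0, 0, 0, -0.124, 0, 0, 0, 0, -0.124, 0, 0, 0, 0, -0.124, 0, 0, 0, 0, -0.124, 0, 0, 0, 0, -0.124, 0, 0, 0, 0, -0.124, 0, 0, 0, 0, -0.124, 0, 0, 0, 0, -0.124]}}

```text
t: 4.13
tool_pos: [555.7, 89.2, 239.8]
tool_rot: [[-0.955, 0.295, 0.0], [0.295, 0.955, 0.0], [-0.0, 0.0, -1.0]]
ft_force: [-0.1, -0.6, -0.2]
width: 95.1
finger_force: 0.0
```

Run:
```python
from h import *
s=state();p=s['tool_pos'];R=s['tool_rot'];print(s['t'],p.round(1) if hasattr(p,'round') else p,np.degrees(np.arctan2(R[1][1],R[0][1])),s['joints'])
f=grab_frame('side');save(f,'s3.png')
r,n,P=knob(f);print(r,n)
P=world(f,f['z_map']>0);L=(P-np.array(p))@np.array(R)
Q=L[(abs(L[:,0])<25)&(abs(L[:,1])<65)&(abs(L[:,2])<60)]
print(np.histogram(Q[:,2],np.arange(-60,61,4))[0].tolist())
print(((np.array([556,90,96])-p)@np.array(R)).round(1))
```

```text
4.1333 [555.7  89.2 239.8] 72.83205085258035 [ 6.37743832e-02 -6.87311653e-02  1.84666899e+00  2.48607231e-05
  1.36344768e+00 -1.20738981e+00]
((554.592529296875, 91.68094635009766), (13.045656204223633, 54.15547561645508), 79.10720825195312) 106
[8, 6, 6, 15, 31, 30, 23, 35, 30, 30, 25, 31, 24, 29, 22, 21, 26, 20, 18, 16, 18, 1, 0, 0, 0, 0, 0, 0, 0, 0]
[ -0.    0.8 143.8]
```

View pics/s3.png

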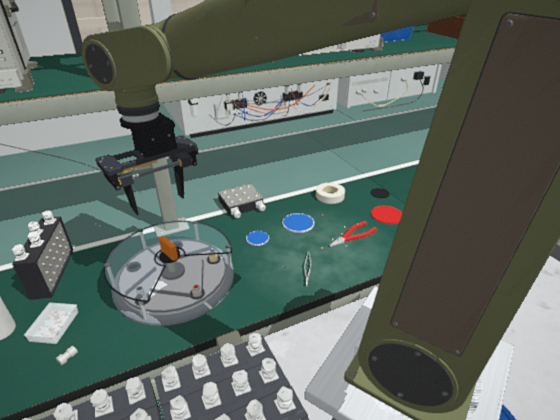

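The gripper is above the orange knob (168,248) and clear of the post, and the fingertips are about 23 mm ahead of the TCP. I'll make a small yaw fix, then descend and close.

Request:
{"op": "carry_out", "data": {"plan": [0, 0, 0.001, 0, -0.115, 0, 0, 0, 0.02, 0, 0, 0, 0, 0.02, 0, 0, 0, 0, 0.02, 0, 0, 0, 0, 0.02, 0, 0, 0, 0, 0.02, 0, 0, 0, 0, 0.02, 0, 0, 0, 0, 0.008, 0, 255, 0, 0, 0, 0, 255, 0, 0, 0, 0]}}

```text
t: 5.02
tool_pos: [556.1, 90.1, 111.9]
tool_rot: [[-0.982, 0.191, -0.0], [0.191, 0.982, 0.0], [0.0, -0.0, -1.0]]
ft_force: [0.2, 0.6, 0.1]
width: 86.9
finger_force: 0.0
```

Request:
{"op": "carry_out", "data": {"plan": [255, 0, 0, 0, 0, 255, 0, 0, 0, 0, 255, 0, 0, 0, 0, 255, 0, 0, 0, 0, 255, 0, 0, 0, 0, 255, 0, 0, 0, 0, 255, 0, 0, 0, 0, 255, 0, 0, 0, 0, 255, 0, 0, 0, 0, 255, 0, 0, 0, 0]}}

```text
t: 5.85
tool_pos: [556.0, 90.1, 111.6]
tool_rot: [[-0.982, 0.19, -0.0], [0.19, 0.982, -0.0], [0.0, -0.0, -1.0]]
ft_force: [-0.1, -0.4, -0.1]
width: 20.6
finger_force: 0.0
```

Request:
{"op": "carry_out", "data": {"plan": [255, 0, 0, 0, 0, 255, 0, 0, 0, 0, 255, 0, 0, 0, 0, 255, 0, 0, 0, 0, 255, 0, 0, 0, 0.03, 255, 0, 0, 0, 0.03, 255, 0, 0, 0, 0.03, 255, 0, 0, 0, 0.03, 255, 0, 0, 0, 0, 255, 0, 0, 0, 0]}}

```text
t: 6.68
tool_pos: [555.9, 89.3, 111.6]
tool_rot: [[-0.952, 0.305, -0.001], [0.305, 0.952, -0.002], [0.0, -0.002, -1.0]]
ft_force: [-0.8, -4.6, 0.3]
width: 14.1
finger_force: 30.0
```

Run:
```python
from h import *
s=state();print(s['width'],s['finger_force'],s['torque'],s['tool_pos'])
f=grab_frame('side')
print([o for o in bluetop(f) if 180<o[0][0]<240 and 230<o[0][1]<300])
for r in regions_of('brass',f)[:4]:
    v,u=r['at'];print(r['confidence'],r['at'],ray(f,u,v,40).round())
```

```text
14.090786780935128 29.97175633907318 [-0.74978928 -0.02972739 -0.09372429] [555.85767398  89.31054939 111.60742689]
[]
```

Request:
{"op": "carry_out", "data": {"plan": [255, 0, 0, 0, 0.055, 255, 0, 0, 0, 0.055, 255, 0, 0, 0, 0.055, 255, 0, 0, 0, 0.055, 255, 0, 0, 0, 0.055, 255, 0, 0, 0, 0.055, 255, 0, 0, 0, 0.055, 255, 0, 0, 0, 0.055, 255, 0, 0, 0, 0.055, 255, 0, 0, 0, 0.055]}}

```text
t: 7.62
tool_pos: [556.2, 89.8, 111.6]
tool_rot: [[-0.651, 0.759, 0.001], [0.759, 0.651, -0.001], [-0.001, 0.0, -1.0]]
ft_force: [1.3, -2.3, -0.1]
width: 14.0
finger_force: 30.0
```

Request:
{"op": "carry_out", "data": {"plan": [255, 0, 0, 0, 0.055, 255, 0, 0, 0, 0.055, 255, 0, 0, 0, 0.055, 255, 0, 0, 0, 0.055, 255, 0, 0, 0, 0.055, 255, 0, 0, 0, 0.055, 255, 0, 0, 0, 0.055, 255, 0, 0, 0, 0.055, 255, 0, 0, 0, 0.055, 255, 0, 0, 0, 0.05]}}

```text
t: 8.45
tool_pos: [556.9, 90.2, 111.6]
tool_rot: [[-0.163, 0.987, 0.002], [0.987, 0.163, 0.0], [-0.0, 0.002, -1.0]]
ft_force: [5.0, -1.7, -3.2]
width: 14.0
finger_force: 30.0
```

Run:
```python
from h import *
s=state();print(s['t'],s['width'],s['finger_force'],s['torque'],s['tool_pos'])
f=grab_frame('side'); t=grab_frame('top')
print([o for o in bluetop(f) if 150<o[0][0]<240 and 230<o[0][1]<310])
for g in(f,t):
  for r in regions_of('brass',g)[:4]:
    v,u=r['at'];print(r['confidence'],r['at'],ray(g,u,v,40).round(),np.median(world(g,r['pixels']),0).round())
c=np.vstack([cv2.resize(x,(800,300),interpolation=cv2.INTER_CUBIC) for x in(f['color'][240:330,80:320],t['color'][130:220,100:340])])
cv2.imwrite('pics/c4.png',c[:,:,::-1])
```

```text
8.45 13.98552341512068 30.014537572860718 [-0.31828519 -0.40211759  0.15868549] [556.8562691   90.16311486 111.59371083]
[([197.3, 283.1], 9, [457.0, 105.0, 53.0])]
0.55 [192.0, 183.3] [455. 100.  40.] [457. 102.  46.]
```

View pics/c4.png

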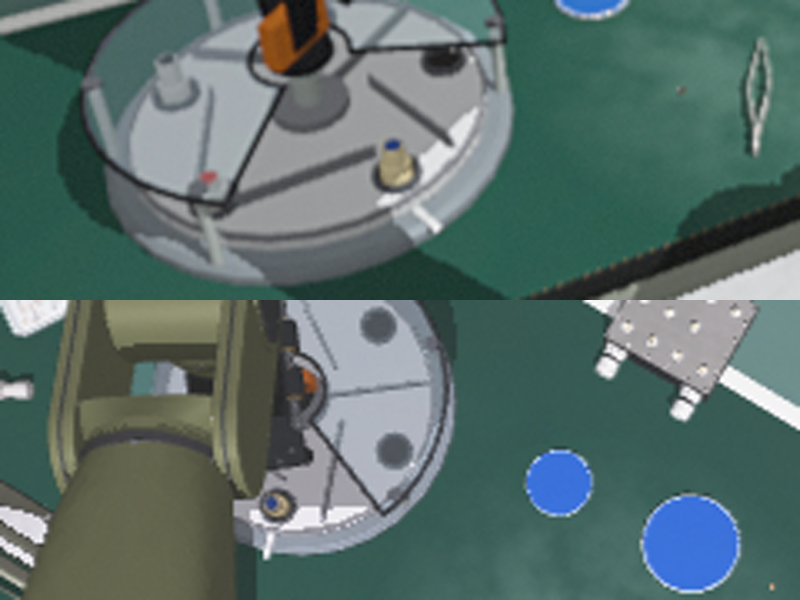

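The brass standard (side crop (395,165)) stands at the white pointer, measured at about (457,104), within 4 mm of the expected front. I'll release the knob, lift and turn the tool back so it closes tangentially.

Request:
{"op": "carry_out", "data": {"plan": [115, 0, 0, 0, 0, 115, 0, 0, 0, 0, 115, 0, 0, 0, 0, 115, 0, 0, 0, 0, 115, 0, 0, 0, 0, 115, 0, 0, 0, 0, 115, 0, 0, -0.02, 0, 115, 0, 0, -0.03, 0, 115, 0, 0, -0.03, 0, 115, 0, 0, -0.02, 0]}}

```text
t: 9.48
tool_pos: [556.8, 90.3, 214.7]
tool_rot: [[-0.164, 0.986, 0.003], [0.986, 0.164, 0.0], [-0.0, 0.003, -1.0]]
ft_force: [1.2, -0.6, 0.7]
width: 52.0
finger_force: 0.0
```

Request:
{"op": "carry_out", "data": {"plan": [115, 0, 0, 0, -0.124, 115, 0, 0, 0, -0.124, 115, 0, 0, 0, -0.124, 115, 0, 0, 0, -0.124, 115, 0, 0, 0, -0.124, 115, 0, 0, 0, -0.124, 115, 0, 0, 0, -0.124, 115, 0, 0, 0, -0.124, 115, 0, 0, 0, -0.124, 115, 0, 0, 0, -0.124]}}

```text
t: 10.32
tool_pos: [555.9, 90.2, 211.6]
tool_rot: [[-0.987, 0.159, -0.0], [0.159, 0.987, 0.0], [0.0, 0.0, -1.0]]
ft_force: [-0.2, -0.4, 0.3]
width: 52.2
finger_force: 0.0
```

Run:
```python
from h import *
s=state();p=np.array(s['tool_pos']);R=np.array(s['tool_rot']);print(s['t'],p,s['width'])
f=grab_frame('side'); t=grab_frame('top')
for g in(f,t):
  for o in bluetop(g):
    w=ray(g,*o[0],52)
    if np.hypot(w[0]-457,w[1]-105)<25: print('blue',o,w.round(1))
  for r in regions_of('brass',g)[:2]:
    v,u=r['at'];print(r['confidence'],r['at'],ray(g,u,v,40).round(1),np.median(world(g,r['pixels']),0).round())
L=(world(f,f['z_map']>0)-p)@R
Q=L[(abs(L[:,0])<25)&(abs(L[:,1])<50)&(abs(L[:,2])<40)]
print(np.sort(Q[:,2])[-12:].round(1)); print(((np.array([457,104.5,57])-p)@R).round(1))
```

```text
10.3167 [555.9122854   90.17351229 211.62464141] 52.18561941324558
blue ([197.2, 283.0], 8, [459.0, 105.0, 52.0]) [458.4 105.   52. ]
0.58 [286.5, 200.1] [455.3 101.1  40. ] [455. 108.  39.]
blue ([181.0, 190.5], 8, [458.0, 105.0, 50.0]) [458.2 104.2  52. ]
0.6 [191.9, 182.4] [455.4 102.7  40. ] [457. 100.  48.]
[22.2 22.3 22.3 22.4 22.7 22.9 22.9 23.4 24.2 24.3 24.7 25.4]
[ 99.9  -1.6 154.6]
```

Request:
{"op": "carry_out", "data": {"plan": [115, 0.0247, -0.0015, 0, 0, 115, 0.0247, 0, 0, 0, 115, 0.0247, 0, 0, 0, 115, 0.0247, 0, 0, 0, 115, 0, 0, 0.035, 0, 115, 0, 0, 0.035, 0, 115, 0, 0, 0.025, 0, 115, 0, 0, 0, 0, 115, 0, 0, 0, 0, 115, 0, 0, 0, 0]}}

```text
t: 11.35
tool_pos: [459.5, 105.1, 118.4]
tool_rot: [[-0.986, 0.166, 0.002], [0.166, 0.986, 0.0], [-0.002, 0.001, -1.0]]
ft_force: [-0.4, -0.4, 0.4]
width: 52.0
finger_force: 0.0
```

Run:
```python
from h import *
s=state();p=np.array(s['tool_pos']);R=np.array(s['tool_rot']);print(s['t'],p,s['width'])
f=grab_frame('side')
cv2.imwrite('pics/c5.png',cv2.resize(f['color'][200:320,110:290],(720,480),interpolation=cv2.INTER_CUBIC)[:,:,::-1])
for o in bluetop(f):
    w=ray(f,*o[0],52)
    if np.hypot(w[0]-457,w[1]-105)<25: print('blue',o,w.round(1))
L=(world(f,f['z_map']>0)-p)@R
Q=L[(abs(L[:,0])<22)&(abs(L[:,1])<50)&(abs(L[:,2])<40)]
print(np.sort(Q[:,2])[-12:].round(1)); print(((np.array([458,104.5,57])-p)@R).round(1))
for sgn in(-1,1):
    q=Q[(sgn*Q[:,1]>0)&(Q[:,2]>5)]; print(q.min(0).round(),q.max(0).round())
```

```text
11.35 [459.48873422 105.09176609 118.37583396] 52.043585766877264
blue ([197.2, 283.0], 8, [458.0, 104.0, 52.0]) [458.4 105.   52. ]
[22.  22.2 22.7 23.1 23.4 23.5 23.6 23.9 24.  24.6 25.2 25.2]
[ 1.5 -0.9 61.4]
[-13. -30.   5.] [ 12. -24.  25.]
[-11.  27.   6.] [11. 35. 25.]
```

View pics/c5.png

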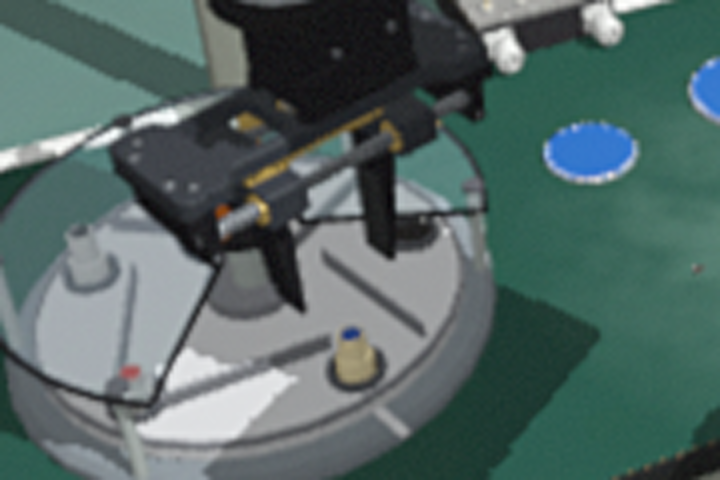

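The gripper hovers over the brass standard (crop (352,355)) with the fingers either side, and nothing is in the way. I'll go down and grip.

Request:
{"op": "carry_out", "data": {"plan": [115, 0.001, -0.001, 0.02, 0, 115, 0, 0, 0.02, 0, 115, 0, 0, 0.015, 0, 115, 0, 0, 0.006, 0, 115, 0, 0, 0, 0, 255, 0, 0, 0, 0, 255, 0, 0, 0, 0, 255, 0, 0, 0, 0, 255, 0, 0, 0, 0, 255, 0, 0, 0, 0]}}

```text
t: 12.23
tool_pos: [457.7, 104.2, 56.4]
tool_rot: [[-0.986, 0.165, 0.001], [0.165, 0.986, 0.0], [-0.001, 0.0, -1.0]]
ft_force: [0.7, 0.2, 0.2]
width: 24.6
finger_force: 0.0
```

Request:
{"op": "carry_out", "data": {"plan": [255, 0, 0, 0, 0, 255, 0, 0, 0, 0, 255, 0, 0, 0, 0, 255, 0, 0, 0, 0, 255, 0, 0, 0, 0, 255, 0, 0, 0, 0, 255, 0, 0, 0, 0, 255, 0, 0, 0, 0, 255, 0, 0, 0, 0, 255, 0, 0, 0, 0]}}

```text
t: 13.07
tool_pos: [457.6, 104.2, 56.2]
tool_rot: [[-0.986, 0.165, 0.001], [0.165, 0.986, 0.0], [-0.001, 0.0, -1.0]]
ft_force: [-0.7, 0.4, 4.3]
width: 20.0
finger_force: 30.0
```

Request:
{"op": "carry_out", "data": {"plan": [255, 0, 0, -0.005, 0, 255, 0, 0, -0.01, 0, 255, 0, 0, -0.01, 0, 255, 0, 0, -0.015, 0, 255, 0, 0, -0.015, 0, 255, 0, 0, -0.02, 0, 255, 0, 0, -0.02, 0, 255, 0, 0, -0.015, 0, 255, 0, 0, 0, 0, 255, 0, 0, 0, 0]}}

```text
t: 13.9
tool_pos: [457.8, 104.2, 167.0]
tool_rot: [[-0.986, 0.165, 0.003], [0.165, 0.986, 0.0], [-0.003, 0.001, -1.0]]
ft_force: [0.5, 0.1, -0.5]
width: 20.0
finger_force: 30.0
```

Request:
{"op": "carry_out", "data": {"plan": [255, -0.002, -0.016, 0, 0, 255, -0.004, -0.04, 0, 0, 255, -0.004, -0.04, 0, 0, 255, -0.004, -0.04, 0, 0, 255, -0.004, -0.04, 0, 0, 255, -0.004, -0.04, 0, 0, 255, -0.004, -0.04, 0, 0, 255, -0.004, -0.04, 0, 0, 255, -0.004, -0.04, 0, 0, 255, -0.004, -0.04, 0, 0]}}

```text
t: 14.73
tool_pos: [431.2, -274.4, 163.9]
tool_rot: [[-0.986, 0.166, -0.002], [0.166, 0.986, 0.002], [0.002, 0.001, -1.0]]
ft_force: [0.8, 0.5, 0.6]
width: 19.7
finger_force: 30.0
```

Run:
```python
from h import *
s=state();p=np.array(s['tool_pos']);R=np.array(s['tool_rot']);print(s['t'],p,s['width'],s['finger_force'])
f=grab_frame('side')
cv2.imwrite('pics/c6.png',cv2.resize(f['color'][120:260,210:390],(720,560),interpolation=cv2.INTER_CUBIC)[:,:,::-1])
print(((np.array([435,-273.5,40])-p)@R).round(1))
hsv=cv2.cvtColor(f['color'],cv2.COLOR_RGB2HSV)
m=cv2.inRange(hsv,(15,50,60),(32,255,255))>0
P=world(f,m);L=(P-p)@R;k=(abs(L[:,0])<20)&(abs(L[:,1])<20)&(L[:,2]>5)&(L[:,2]<60);print(k.sum(),L[k].min(0).round(1) if k.any() else 0,L[k].max(0).round(1) if k.any() else 0)
```

```text
14.7333 [ 431.16431027 -274.37988705  163.93443301] 19.656226117943934 30.00150203704834
[ -3.9   1.3 123.9]
39 [ -1.2 -10.3   8.7] [11.8 15.8 32.6]
```

View pics/c6.png

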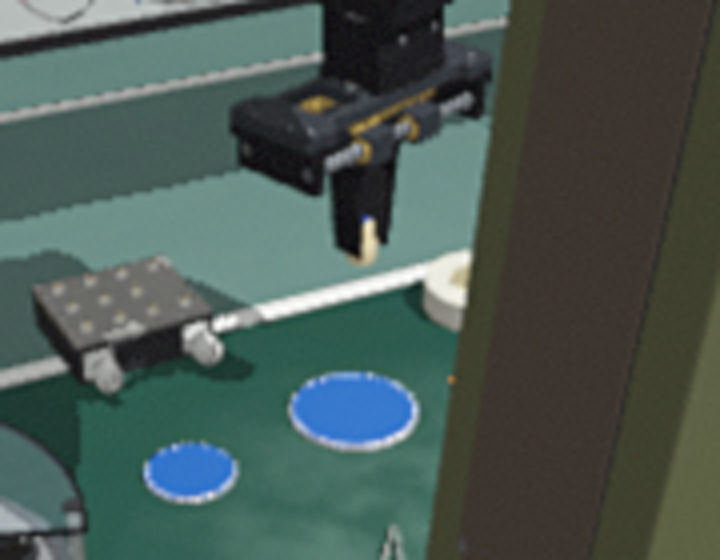

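The brass standard hangs upright in the fingers at crop (370,240), over the large blue pad at (354,410). Its foot is about 34 mm below the TCP, so it touches the pad at TCP z ≈ 38.

Request:
{"op": "carry_out", "data": {"plan": [255, -0.004, 0.001, 0.02, 0, 255, 0, 0, 0.02, 0, 255, 0, 0, 0.02, 0, 255, 0, 0, 0.02, 0, 255, 0, 0, 0.02, 0, 255, 0, 0, 0.01, 0, 255, 0, 0, 0.005, 0, 255, 0, 0, 0.003, 0, 255, 0, 0, 0, 0, 255, 0, 0, 0, 0]}}

```text
t: 15.62
tool_pos: [437.3, -273.1, 48.5]
tool_rot: [[-0.986, 0.165, 0.001], [0.165, 0.986, -0.001], [-0.001, -0.001, -1.0]]
ft_force: [0.5, 0.2, 0.1]
width: 20.5
finger_force: 30.0
```

Request:
{"op": "carry_out", "data": {"plan": [255, 0, 0, 0.004, 0, 255, 0, 0, 0.003, 0, 255, 0, 0, 0.002, 0, 255, 0, 0, 0.001, 0, 255, 0, 0, 0.0005, 0, 255, 0, 0, 0, 0, 255, 0, 0, 0, 0, 255, 0, 0, 0, 0, 255, 0, 0, 0, 0, 255, 0, 0, 0, 0]}}

```text
t: 16.45
tool_pos: [436.9, -272.7, 38.2]
tool_rot: [[-0.986, 0.165, -0.0], [0.165, 0.986, 0.0], [0.0, 0.0, -1.0]]
ft_force: [-2.9, 2.1, 6.0]
width: 20.3
finger_force: 30.0
```

Request:
{"op": "carry_out", "data": {"plan": [225, 0, 0, 0, 0, 180, 0, 0, 0, 0, 180, 0, 0, 0, 0, 115, 0, 0, 0, 0, 115, 0, 0, 0, 0, 115, 0, 0, 0, 0, 115, 0, 0, 0, 0, 115, 0, 0, 0, 0, 115, 0, 0, 0, 0, 115, 0, 0, 0, 0]}}

```text
t: 17.28
tool_pos: [436.7, -272.7, 37.1]
tool_rot: [[-0.986, 0.165, -0.0], [0.165, 0.986, 0.0], [0.0, 0.0, -1.0]]
ft_force: [0.5, 0.2, 0.1]
width: 52.3
finger_force: 0.0
```

Request:
{"op": "carry_out", "data": {"plan": [115, 0, 0, -0.01, 0, 115, 0, 0, -0.02, 0, 115, 0, 0, -0.03, 0, 115, 0, 0, -0.03, 0, 115, 0, 0, -0.03, 0, 115, 0, 0, -0.02, 0, 115, 0, 0, 0, 0, 115, 0, 0, 0, 0, 115, 0, 0, 0, 0, 115, 0, 0, 0, 0]}}

```text
t: 18.12
tool_pos: [435.8, -272.0, 175.3]
tool_rot: [[-0.986, 0.165, -0.003], [0.165, 0.986, 0.002], [0.003, 0.002, -1.0]]
ft_force: [0.0, 0.8, -1.5]
width: 52.2
finger_force: 0.0
```

Run:
```python
from h import *
s=state();print(s['t'],s['tool_pos'],s['width'],s['ft_force'])
f=grab_frame('side')
cv2.imwrite('pics/c7.png',cv2.resize(f['color'][140:260,230:390],(720,540),interpolation=cv2.INTER_CUBIC)[:,:,::-1])
P=world(f,f['z_map']>0);k=(np.hypot(P[:,0]-435,P[:,1]+273)<40)&(P[:,2]>14)&(P[:,2]<70);print(k.sum(),P[k].min(0).round(),P[k].max(0).round())
```

```text
18.1167 [ 435.80225264 -271.95436507  175.31550879] 52.18445005049931 [ 0.00702354  0.76138492 -1.46846908]
54 [ 429. -279.   15.] [ 448. -260.   36.]
```

View pics/c7.png

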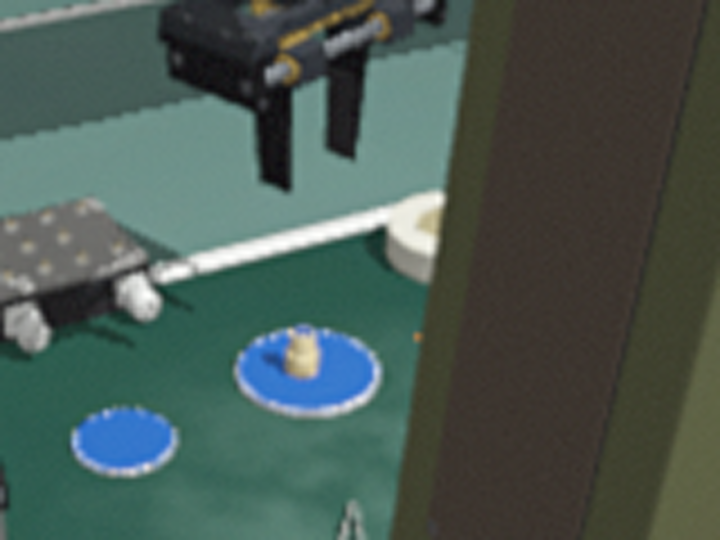

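The brass standard stands upright at crop (303,355), near the middle of the large blue pad, and the gripper is clear of it.

```bash
python3 -c "
from station import *
print(sign_off())"
```

```text
the job is handed in; nothing more can be done
None
```

I turned the brass standard to the white pointer, lifted it out and stood it upright near the middle of the large blue pad. The job is handed in at about 18 s, and no verdict came back.

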